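# Seat the fume nozzle in the bench extraction socket

### The arm

A 7-joint arm with a two-finger parallel gripper is mounted at the origin on the work surface. World frame = base frame: x ahead of the robot, y to its left, z up, the work surface at z = 0. Lengths are in mm, angles in degrees, forces in N, time in s.
With the tool pointing down it reaches from about 400 to 875 mm from the base axis. Payload 6.5 kg.
Tool frame: the origin (TCP) lies between the finger pads; the fingertips stand tcp_to_tips ahead of it and the grasp point (between the pads) lies 5 mm behind it (tcp_to_tips is the distance from the TCP to the fingertips, in mm); z points along the fingers, y is the direction in which the jaws open and shut (so a half turn about z gives the same grasp; the last joint's range is limited). The gripper opens to 88 mm and grips with 3 to 60 N. Pads are 18 mm wide; open, the fingers measure 123 mm over their backs; the gripper's body (75 mm by 187 mm) begins 45 mm behind the grasp point.
Start: joints at [67.196, 30.733, -0.252, 88.115, 0.149, 61.152, -4.079], TCP at [211.731, -614.541, 252.716] pointing down, gripper open.
Joint ranges: [-154.64, 154.64], [-21.42, 123.67], [-72.66, 72.17], [13.99, 137.28], [-74.86, 254.86], [10.95, 109.41], [-158.01, 158.01]. Speed limits (degrees/s): [136.94, 136.94, 180, 180, 180, 180, 180].

### API

Orientations are given as [roll, pitch, yaw] about the fixed x, y, z axes, in that order (R = Rz(yaw) Ry(pitch) Rx(roll)).
In Python, from rig import state, grab_frame, calibration, finish_job, tcp_to_tips gives the robot as it stands.
- The arm moves only by the shell command python3 -m inch 'ROWS' [OPENING] [FORCE]. ROWS is JSON, one flat list of numbers, 6 for each row, row after row: the shift along the tool's x, y, z in cm, then the turn, a rotation vector about the tool's x, y, z in degrees. In form: [x, y, z, wx, wy, wz, x, y, z, wx, wy, wz, ...]. A call has 1 to 8 rows; each row is the pose to reach, as a shift and turn from the pose measured when the call began, along the tool's axes at that moment; what a row does not reach only later rows make up. A row lasts 1/10 s, in which the tool goes at most 50 mm and 8.59 degrees, less where a joint would pass 70% of its speed; a pose out of reach is approached as far as the arm can. A call with a gripper value outside its range is refused whole. OPENING is the opening in per cent of the stroke, from 0 (shut) to 100 (fully open), set as the call begins (- or left out, the last holds). The fingers move at their own pace and stop on an object; FORCE is the grip in N (left out, the last holds). Time passes only in rows, so rows that repeat a pose let the fingers close. It gives the time, the measured TCP pose, the force and the opening at its end, in the units of the state.
- state(): the state, without advancing time (a new reading comes with each control period).
- grab_frame(name): name is "scene" or "top" or "wrist"; returns the picture (384x512x3 uint8, red, green, blue); there is no depth.
- calibration(name): a dict with "fx", "fy", "cx", "cy" (pixels), "camera_from_world" (4x4, takes a point from world to camera coordinates); the wrist camera has in their place "T_tool_cam" (4x4, takes a point from camera to tool coordinates, whose origin is the TCP and whose axes are the flange's). Camera axes: x right, y down, z forward; pixel columns grow to the right and rows downward; lengths in mm; the calibration is good to about 2 mm. A picture is of the moment at which its call begins: read the wrist's pose just before it. calibration takes no time and is no camera call.
- finish_job(): hands the job in, once; it reports no verdict.
The state is a dict: "time": time; "q": joint angles; "qvel": joint speeds; "joint_torque": joint torques, N m; "ee_pos": TCP position; "orientation": TCP orientation; "ft_force": force on the tool from outside, world axes, zero at the start; "wrist_torque": the same for the moment, N m; "finger_gap": finger opening in mm.
Only numpy, scipy, OpenCV 4.12 (cv2) and the standard library are available. Lean on these libraries where they do the work, as an engineer would, in place of code of your own. Each camera call takes 0.05 s, during which the arm holds its last target. There are 200 camera calls.

### The job

Lift the black cap off the extraction socket and set it upright on the bench, clear of the socket. Then put the aluminium nozzle, tapered end down, into the socket's tapered collar so that it centres itself, and press it gently down until the collar has slid all the way to its stop; confirm the stop with a push of about 15 N and never push it with more than 20 N. Leave the nozzle standing there upright and let go, without disturbing the can, the bin or the reel.

Things in the scene. Friction and masses are not known exactly. Their poses are not given: they have to be found in the camera images.
- socket: Extraction socket fixed to the bench: upright grey plastic tube, 92 mm outside, 76 mm inside diameter, rim 72 mm above the bench, on a square plate 110 mm wide, 5 mm thick. Origin: centre of its underside on the bench, z up. A steel collar slides inside it. At the start the cap covers it.
- collar_mouth (a point): Centre of the mouth (top edge) of the steel collar in the socket, z up. A funnel, inside 60 mm wide at the mouth, 36 mm 21 mm lower, open below. Slides only straight down, friction about 6 N, stays where left. Its rigid stop is unseen and differs each time, 12 to 22 mm below where it starts: feel for it. A nozzle held off-centre wedges on one side; let go inside, it drops and centres itself.
- nozzle_mid (a point): On the aluminium nozzle's axis, half-way up, z up. Loose, 0.15 to 0.3 kg, 140 mm tall, stands tapered end down. Lowest 21 mm: cone from 36 mm diameter at the bottom to 60 mm; then a 9 mm band of 60 mm, a 10 mm shoulder, and from 40 mm up a tube of 42 mm diameter to grip, flat top (black). Seated, this point is 49 mm above the collar mouth. Pressed in, the taper walls bear about 1.4 times the push.
- cap_knob (a point): On the black cap's axis, in its knob, 30 mm above the cap's underside, z up. Loose, 0.09 kg: spigot of 60 mm diameter, 5 mm deep, under a disc of 88 mm, 6 mm thick, with an upright metal knob of 26 mm diameter, 34 mm tall on top. On the socket the spigot is inside the tube and this point is 97 mm above the bench; standing on the bench, 30 mm.
- can: Bystander: white spray can, 52 mm diameter, 130 mm tall, loose; origin at the centre of its underside. Leave alone.
- bin: Bystander: blue open parts bin, 90 x 100 x 60 mm, loose; origin at the centre of its underside. Leave alone.
- reel: Bystander: small grey reel, 56 mm diameter, 42 mm tall, loose; origin at the centre of its underside. Leave alone.
There are look-alikes about, which are no part of the job. What is shaped like the part that bears cap_knob but green or pink is not meant.

How it is judged (in metres and radians):
On the way, in this order (a step that is already met when the one before it is completed fails the run):
1. the cap stands upright on the bench, clear of the socket (horizontal distance between cap_knob and socket above 0.1 m and height (world z) of cap_knob between 0.026 and 0.034 m and angle between cap_knob's own z axis and vertical below 0.15 rad), for 0.2 s.
2. the nozzle is seated in the collar, the collar is at its stop, and it is pressed there firmly (wall force over 14 N, a push of about 9 N) (horizontal distance between nozzle_mid and collar_mouth below 0.003 m and z of nozzle_mid in the frame of collar_mouth below 0.051 m and angle between nozzle_mid's own z axis and vertical below 0.05 rad and value of joint collar above 0.02 m and contact force between nozzle and collar above 14 N), for 0.3 s.
At the end, for the whole second after the job is handed in: Nozzle free, at rest in the collar: axes within 3 mm, upright within 0.05 rad, its middle under 51 mm above the collar mouth; collar within 2 mm of its stop. Cap upright (0.15 rad), at rest on the bench, over 100 mm from the socket, centre to centre (all of step 1 and horizontal distance between nozzle_mid and collar_mouth below 0.003 m and z of nozzle_mid in the frame of collar_mouth below 0.051 m and angle between nozzle_mid's own z axis and vertical below 0.05 rad and value of joint collar above 0.02 m and linear speed of each of nozzle, cap below 0.01 m/s); the robot touches nothing.
It fails at once if the nozzle is pressed too hard into the collar (wall force over 34 N, a push of about 22 N) (contact force between nozzle and collar above 34 N).
It fails at once if a bystander is moved by more than 25 mm (distance of any of can, bin, reel from where it was at the start of the episode above 0.025 m).
It also fails if it takes over 72 s, if anything falls off the work surface, if the arm or the gripper's body presses on something with over 40 N, if the wrist force passes 120 N, or if a joint passes its speed limit or range.

## Working session

There is one attempt and no reset: what is moved stays moved. The work goes in short steps, Python scripts to look and compute and a shell command to move; the robot and the scene stay as the last step left them, time stands still between calls to the robot, and variables do not carry over. Pictures are saved under pics/ and viewed, about 8 in all and at most 12, crops included, and the job is handed in when it is done.

```bash
ls; mkdir -p pics; python3 - <<'E'
from rig import *
import cv2, numpy as np
np.set_printoptions(suppress=True,precision=2)
s=state(); print({k:s[k] for k in('time','ee_pos','orientation','ft_force','finger_gap')}, tcp_to_tips if not callable(tcp_to_tips) else tcp_to_tips())
a=grab_frame('scene');b=grab_frame('top')
cv2.imwrite('pics/s0.png',a[:,:,::-1]);cv2.imwrite('pics/t0.png',b[:,:,::-1])
for n in('scene','top','wrist'):print(n,calibration(n))
E
```

```text
pics
{'time': 0.0, 'ee_pos': array([ 211.51, -614.03,  251.87]), 'orientation': array([-179.9 ,    0.01,   19.01]), 'ft_force': array([-0.1 ,  0.84, -0.3 ]), 'finger_gap': 87.82383505088914} 14.0
scene {'fx': 414.18137034442606, 'fy': 414.18137034442606, 'cx': 252.30553837771242, 'cy': 187.14112660648314, 'camera_from_world': array([[  -0.82,    0.57,    0.02,  442.27],
       [   0.33,    0.49,   -0.81, -150.06],
       [  -0.47,   -0.65,   -0.59, 1524.1 ],
       [   0.  ,    0.  ,    0.  ,    1.  ]])}
top {'fx': 396.354762982803, 'fy': 396.354762982803, 'cx': 257.11766441398674, 'cy': 183.06877652822405, 'camera_from_world': array([[  0.06,  -1.  ,   0.  ,  19.07],
       [ -0.98,  -0.06,  -0.21, 591.09],
       [  0.21,   0.01,  -0.98, 995.47],
       [  0.  ,   0.  ,   0.  ,   1.  ]])}
wrist {'fx': 329.16366175021653, 'fy': 329.16366175021653, 'cx': 250.351776744785, 'cy': 193.72187812320342, 'T_tool_cam': array([[  -0.  ,   -0.95,   -0.31,   81.97],
       [   1.  ,   -0.  ,   -0.  ,   -0.77],
       [   0.  ,   -0.31,    0.95, -132.58],
       [   0.  ,    0.  ,    0.  ,    1.  ]])}
```

View pics/s0.png

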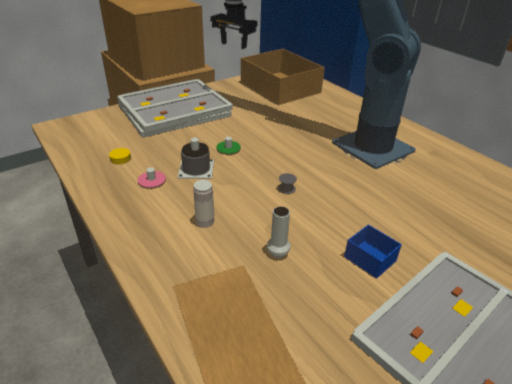

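View pics/t0.png

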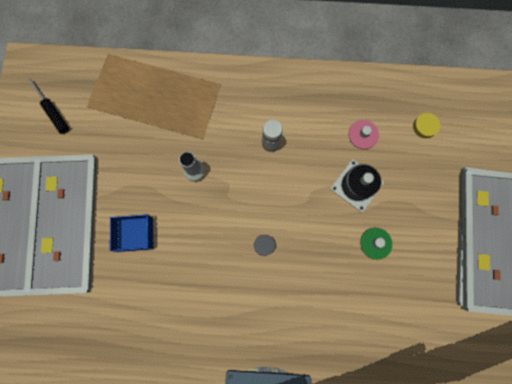

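The top view shows the black cap on the socket, with its knob at (367,178). The look-alikes are pink at (364,134), green at (377,243), and a yellow disc at (428,125). The nozzle has its black top at (190,158), and the can is at (272,130), the reel at (264,245) and the bin at (131,233). My choice is the black cap on the square plate. I'll check it in a close crop.

```bash
cat > h.py <<'E'
import numpy as np, cv2
from rig import *
from scipy.spatial.transform import Rotation as Ro
np.set_printoptions(suppress=True,precision=2)
def cam(n,s=None):
    c=calibration(n)
    if n=='wrist':
        T=np.eye(4);T[:3,:3]=Ro.from_euler('xyz',s['orientation'],degrees=True).as_matrix();T[:3,3]=s['ee_pos']
        M=T@c['T_tool_cam']
    else: M=np.linalg.inv(c['camera_from_world'])
    return c,M
def hit(n,u,v,z,s=None):
    c,M=cam(n,s); d=M[:3,:3]@[(u-c['cx'])/c['fx'],(v-c['cy'])/c['fy'],1]; o=M[:3,3]
    return (o+d*(z-o[2])/d[2])
def proj(n,p,s=None):
    c,M=cam(n,s); q=np.linalg.inv(M)@[*p,1]
    return np.array([c['fx']*q[0]/q[2]+c['cx'],c['fy']*q[1]/q[2]+c['cy']])
def crop(a,u,v,w,k): return cv2.resize(a[v-w:v+w,u-w:u+w],None,fx=k,fy=k,interpolation=cv2.INTER_CUBIC)
E
python3 - <<'E'
from h import *
t=cv2.imread('pics/t0.png');s=cv2.imread('pics/s0.png')
cv2.imwrite('pics/c0.png',np.vstack([np.hstack([crop(t,362,182,30,5),crop(t,192,165,30,5)]),np.hstack([crop(s,196,155,30,5),crop(s,280,232,30,5)])]))
print('knob',hit('top',368,178,112),hit('scene',195,142,112))
print('noz',hit('top',188,159,140),hit('scene',281,211,140))
print('can',hit('top',272,128,130),'reel',hit('top',264,245,42),'bin',hit('top',131,233,60),'green',hit('top',377,243,30),'pink',hit('top',364,134,30))
E
```

```text
knob [ 608.58 -227.41  112.  ] [ 617.32 -206.96  112.  ]
noz [623.27 229.91 140.  ] [623.59 237.22 140.  ]
can [721.26  24.36 130.  ] reel [427.83  26.66  42.  ] bin [436.96 374.11  60.  ] green [ 451.83 -274.37   30.  ] pink [ 755.79 -238.66   30.  ]
```

View pics/c0.png

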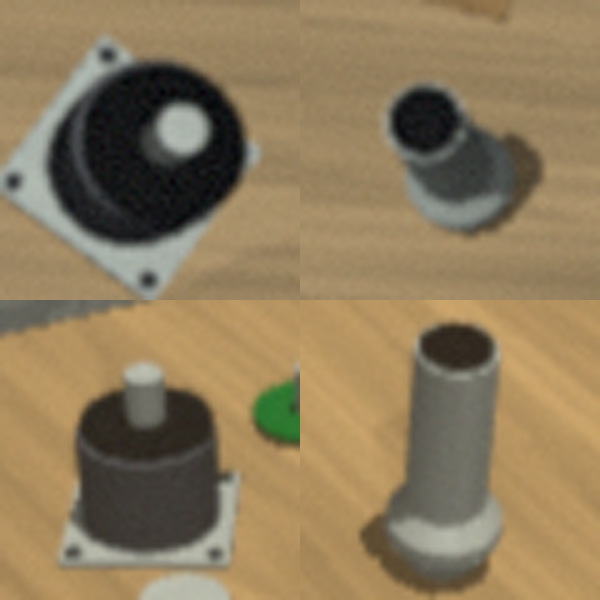

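The crop shows a black cap with its metal knob on the plated socket. The knob top is at about (368.4,177.5) in the top view and (194.3,139.2) in the scene view. The nozzle top is at (186.6,158.6) and (280.8,211.2).

```bash
python3 - <<'E'
from h import *
from scipy.optimize import least_squares
def tri(a,b): return least_squares(lambda p:np.r_[proj('top',p)-a,proj('scene',p)-b],[600,0,100.])
for a,b,z in(((368.4,177.5),(194.3,139.2),112),((186.6,158.6),(280.8,211.2),140)):
    r=tri(a,b);print(r.x,r.cost,hit('top',*a,z),hit('scene',*b,z))
s=state();print(Ro.from_euler('xyz',s['orientation'],degrees=True).as_matrix())
# socket plate corners top view: crop px -> yaw
f=lambda x,y:hit('top',332+(x+.5)/5-.5,152+(y+.5)/5-.5,5)
print(f(105,38),f(0,178),f(150,300),f(258,152))
E
```

```text
[ 609.75 -228.46  109.93] 0.14371215086685024 [ 609.95 -228.43  112.  ] [ 610.73 -223.74  112.  ]
[623.65 234.77 137.95] 0.2651128154211068 [624.09 233.5  140.  ] [624.46 237.55 140.  ]
[[ 0.95  0.33 -0.  ]
 [ 0.33 -0.95  0.  ]
 [-0.   -0.   -1.  ]]
[ 687.17 -213.04    5.  ] [ 601.9  -154.79    5.  ] [ 537.77 -239.42    5.  ] [ 625.68 -299.94    5.  ]
```

```bash
python3 -m inch '[4,-2,0,0,0,0,8,-4,0,0,0,0,12,-6,0,0,0,0,16,-8,0,0,0,0,20,-10,0,0,0,0,24,-11.5,0,0,0,0,28,-13.5,0,0,0,0,32,-15.5,0,0,0,0]' 100 20; python3 -m inch '[4,-2,0,0,0,0,8,-4,0,0,0,0,12,-6,0,0,0,0,16,-7.5,0,0,0,0,18.3,-8,0,0,0,0,18.3,-8,0,0,0,0,18.3,-8,0,0,0,0]'
python3 - <<'E'
from h import *
s=state();w=grab_frame('wrist');print(s['ee_pos'],s['orientation'],s['time'],s['ft_force'])
cv2.imwrite('pics/w1.png',w[:,:,::-1]);print(proj('wrist',[610,-227.5,112],s))
E
```

```text
time: 0.9
ee_pos: [464.4, -361.8, 251.9]
orientation: [-179.9, 0.0, 19.0]
ft_force: [0.0, -1.4, -0.2]
finger_gap: 87.8
time: 1.6
ee_pos: [610.9, -226.8, 251.3]
orientation: [-179.9, 0.1, 19.0]
ft_force: [-0.6, -0.1, 0.5]
finger_gap: 88.0
[ 610.87 -226.76  251.25] [-179.87    0.11   19.02] 1.6 [-0.63 -0.07  0.46]
[252.27 185.61]
```

View pics/w1.png

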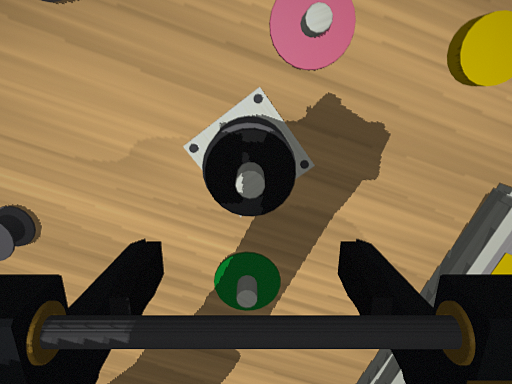

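The wrist view shows the black cap's knob top at about (250,183), directly under the TCP, against (252,186) predicted. The pink cap at (313,25) and the green one at (247,282) stay out of the way. I'll go straight down and grip.

```bash
python3 -m inch '[0,0,4,0,0,0,0,0,8,0,0,0,0,0,11,0,0,0,0,0,13,0,0,0,0,0,14.5,0,0,0,0,0,15.3,0,0,0,0,0,15.3,0,0,0]' 70; python3 -m inch '[0,0,0,0,0,0,0,0,0,0,0,0,0,0,0,0,0,0,0,0,0,0,0,0,0,0,0,0,0,0,0,0,0,0,0,0,0,0,0,0,0,0,0,0,0,0,0,0]' 10 25
```

```text
time: 2.35
ee_pos: [609.1, -228.3, 97.9]
orientation: [-179.9, 0.2, 18.9]
ft_force: [0.2, -0.0, -0.2]
finger_gap: 61.5
time: 3.15
ee_pos: [609.3, -228.2, 98.3]
orientation: [-179.9, 0.2, 18.9]
ft_force: [-1.1, 1.2, 4.0]
finger_gap: 25.1
```

```bash
python3 -m inch '[0,0,-1,0,0,0,0,0,-3,0,0,0,0,0,-5,0,0,0,0,-2,-5.5,0,0,0,0.8,-4.5,-5.5,0,0,0,1.5,-7.5,-5.5,0,0,0,2.2,-10.5,-5.5,0,0,0,2.8,-13,-5.5,0,0,0]'; python3 -m inch '[0.5,-2,0,0,0,0,0.5,-2.6,1,0,0,0,0.5,-2.6,4,0,0,0,0.5,-2.6,7,0,0,0,0.5,-2.6,9,0,0,0,0.5,-2.6,10.5,0,0,0,0.5,-2.6,11.2,0,0,0,0.5,-2.6,11.2,0,0,0]'
```

```text
time: 3.95
ee_pos: [593.6, -94.4, 153.8]
orientation: [-179.9, 0.2, 18.9]
ft_force: [-0.4, -0.4, -1.4]
finger_gap: 25.4
time: 4.75
ee_pos: [589.1, -68.5, 41.1]
orientation: [-179.8, 0.2, 18.9]
ft_force: [-0.1, -0.3, -0.1]
finger_gap: 25.4
```

```bash
python3 - <<'E'
from h import *
s=state();a=grab_frame('scene');b=grab_frame('top')
cv2.imwrite('pics/s2.png',a[:,:,::-1]);cv2.imwrite('pics/t2.png',b[:,:,::-1])
u=proj('scene',[600,-140,40]).astype(int);print(u,s['ee_pos'],s['finger_gap'])
cv2.imwrite('pics/c2.png',crop(a[:,:,::-1],*u,60,5))
E
```

```text
[211 169] [589.07 -68.5   41.09] 25.415488495760208
```

View pics/c2.png

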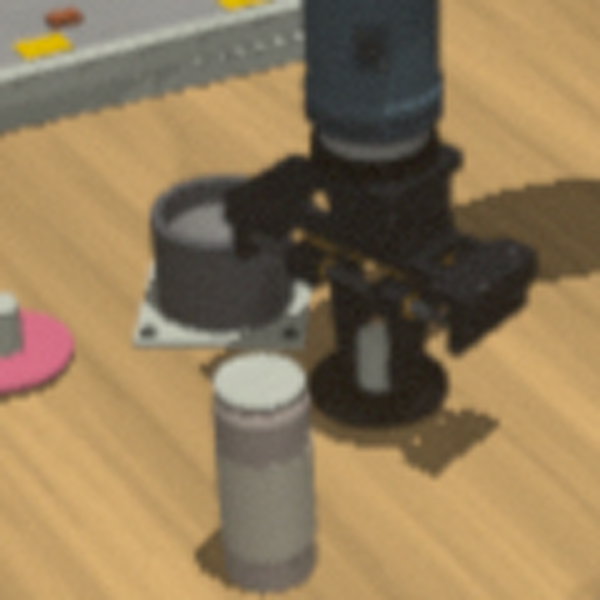

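The cap hangs upright, about 10 mm above the bench and clear of the can, and the socket is open with the steel collar visible. I'll lower the cap to contact.

```bash
python3 -m inch '[0,0,0.4,0,0,0,0,0,0.7,0,0,0,0,0,0.85,0,0,0,0,0,1.0,0,0,0,0,0,1.0,0,0,0]'
```

```text
time: 5.35
ee_pos: [590.0, -68.2, 32.4]
orientation: [-179.9, 0.1, 18.9]
ft_force: [-0.8, -0.1, -0.1]
finger_gap: 25.4
```

```bash
python3 -m inch '[0,0,0.1,0,0,0,0,0,0.15,0,0,0,0,0,0.2,0,0,0,0,0,0.2,0,0,0]'
```

```text
time: 5.75
ee_pos: [590.2, -68.2, 31.2]
orientation: [-179.9, 0.1, 18.9]
ft_force: [-3.2, 0.3, 7.5]
finger_gap: 25.1
```

```bash
python3 -m inch '[0,0,0,0,0,0,0,0,0,0,0,0,0,0,0,0,0,0,0,0,0,0,0,0,0,0,-1,0,0,0,0,0,-4,0,0,0,0,0,-8,0,0,0,0,0,-12,0,0,0]' 70; python3 -m inch '[0,0,-4,0,0,0,0,0,-8,0,0,0,1.5,-4,-10.5,0,0,0,3,-8,-10.5,0,0,0,4.5,-12,-10.5,0,0,0,6,-16,-10.5,0,0,0,7.5,-20,-10.5,0,0,0,9,-24,-10.5,0,0,0]' 100; python3 -m inch '[1,-3,0,0,0,0,1,-3,0,0,0,0]'
python3 - <<'E'
from h import *
s=state();w=grab_frame('wrist');a=grab_frame('scene');t=grab_frame('top');print(s['ee_pos'],s['orientation'],s['time'],s['ft_force'])
cv2.imwrite('pics/w3.png',w[:,:,::-1]);cv2.imwrite('pics/s3.png',a[:,:,::-1]);cv2.imwrite('pics/t3.png',t[:,:,::-1]);print(proj('wrist',[623.9,235.,140],s))
u=proj('scene',[600,-140,40]).astype(int);k=proj('top',[600,-140,40]).astype(int)
cv2.imwrite('pics/c3.png',np.hstack([crop(a[:,:,::-1],*u,50,4),crop(t[:,:,::-1],*k,50,4)]));print(u,k)
E
```

```text
time: 6.55
ee_pos: [590.1, -68.3, 152.9]
orientation: [-179.9, 0.1, 18.9]
ft_force: [0.4, -1.0, -0.9]
finger_gap: 62.1
time: 7.35
ee_pos: [597.5, 189.4, 259.1]
orientation: [-179.9, 0.1, 18.9]
ft_force: [1.1, 0.1, 0.3]
finger_gap: 88.4
time: 7.55
ee_pos: [595.4, 228.0, 259.9]
orientation: [-179.7, 0.0, 19.4]
ft_force: [-0.3, 0.3, 0.1]
finger_gap: 87.8
[595.44 228.03 259.92] [-179.66    0.03   19.39] 7.55 [-0.33  0.33  0.09]
[256.12 155.97]
[211 169] [328 185]
```

View pics/w3.png

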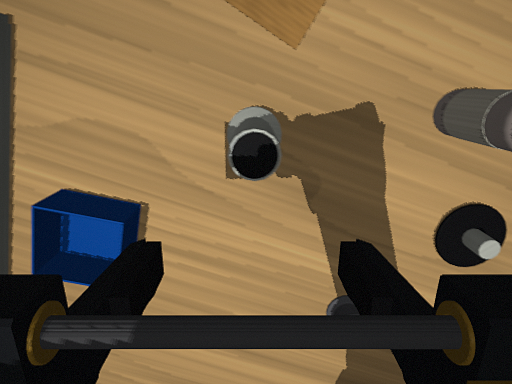

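View pics/c3.png

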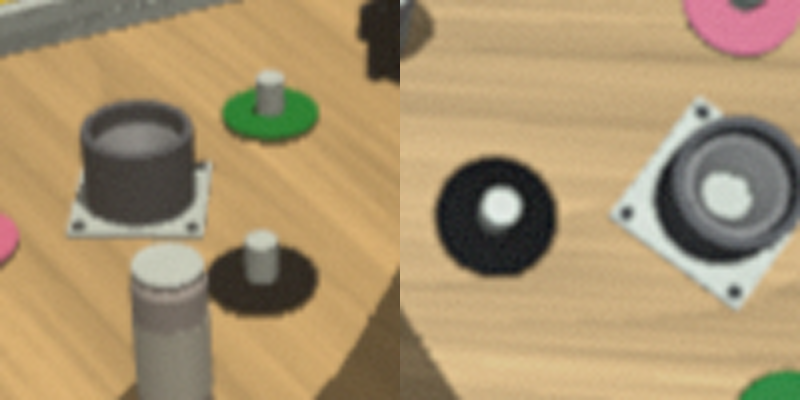

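The wrist view shows the nozzle's black top at (254.5,154.5), about 1.5 px from the prediction. The crops show the cap standing upright well clear of the socket, which has an open steel collar. I'll grip the nozzle about 112 mm up.

```bash
python3 -m inch '[2,0.2,0,0,0,0,3,0.2,1,0,0,0,3,0.2,4,0,0,0,3,0.2,8,0,0,0,3,0.2,11,0,0,0,3,0.2,13.5,0,0,0,3,0.2,15.2,0,0,0,3,0.2,15.2,0,0,0]' 100; python3 -m inch '[0,0,0,0,0,0,0,0,0,0,0,0,0,0,0,0,0,0,0,0,0,0,0,0,0,0,0,0,0,0,0,0,0,0,0,0]' 35 30
```

```text
time: 8.5
ee_pos: [624.6, 225.9, 104.5]
orientation: [-180.0, 0.4, 18.8]
ft_force: [-0.2, 0.7, -0.3]
finger_gap: 88.0
time: 9.1
ee_pos: [624.6, 226.5, 104.9]
orientation: [-180.0, 0.4, 18.8]
ft_force: [0.5, 0.3, -0.7]
finger_gap: 42.2
```

The previous reading was taken while the arm was still settling, so the grip closed about 9 mm off and slid the nozzle. I'll lift it and check the tilt.

```bash
python3 -m inch '[0,0,-1,0,0,0,0,0,-4,0,0,0,0,0,-8,0,0,0,0,0,-11,0,0,0,0,0,-12,0,0,0,0,0,-12,0,0,0,0,0,-12,0,0,0,0,0,-12,0,0,0]' 35 40
python3 - <<'E'
from h import *
s=state();a=grab_frame('scene');t=grab_frame('top');w=grab_frame('wrist');print(s['ee_pos'],s['orientation'],s['ft_force'],s['finger_gap'])
cv2.imwrite('pics/w4.png',w[:,:,::-1]);cv2.imwrite('pics/s4.png',a[:,:,::-1]);cv2.imwrite('pics/t4.png',t[:,:,::-1])
p=[624,232,190];u=proj('scene',p).astype(int);k=proj('top',p).astype(int);print(u,k)
cv2.imwrite('pics/c4.png',np.hstack([crop(a[:,:,::-1],*u,45,4),crop(t[:,:,::-1],*k,45,4)]))
E
```

```text
time: 9.9
ee_pos: [624.1, 226.1, 222.5]
orientation: [-180.0, 0.6, 18.8]
ft_force: [-0.7, -0.0, -2.9]
finger_gap: 41.5
[624.12 226.06 222.54] [-179.98    0.58   18.82] [-0.71 -0.04 -2.93] 41.461029243187035
[280 193] [183 153]
```

View pics/c4.png

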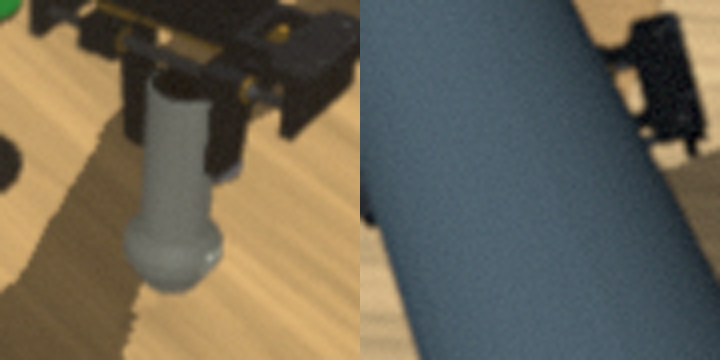

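```bash
python3 - <<'E'
from h import *
s=dict(ee_pos=[624.1,226.1,222.5],orientation=[-179.98,.58,18.82])
ex=np.array([.9465,.3226,0]);ey=np.array([.3226,-.9465,0]);T=np.array(s['ee_pos']);T[2]=0
for dx in(0,3):
  P=lambda z:T+dx*ex+[0,0,z]
  f=lambda q:(q-[235,148]+.5)*4-.5
  for h in (0,25,60,100,140): print(dx,h,'crop',f(proj('scene',P(117.6+h))),'wrist',proj('wrist',P(117.6+h),s))
w=cv2.imread('pics/w4.png');cv2.imwrite('pics/w4c.png',cv2.resize(w[100:384,130:380],None,fx=2,fy=2))
E
```

```text
0 0 crop [171.41 272.38] wrist [251.6  196.42]
0 25 crop [173.72 240.64] wrist [251.7  208.44]
0 60 crop [177.06 194.59] wrist [251.89 230.2 ]
0 100 crop [181.06 139.5 ] wrist [252.21 266.36]
0 140 crop [185.27  81.62] wrist [252.72 325.62]
3 0 crop [168.7 274.9] wrist [251.6  192.69]
3 25 crop [170.97 243.14] wrist [251.71 204.38]
3 60 crop [174.26 197.04] wrist [251.9  225.55]
3 100 crop [178.2 141.9] wrist [252.21 260.8 ]
3 140 crop [182.34  83.96] wrist [252.74 318.76]
```

View pics/w4c.png

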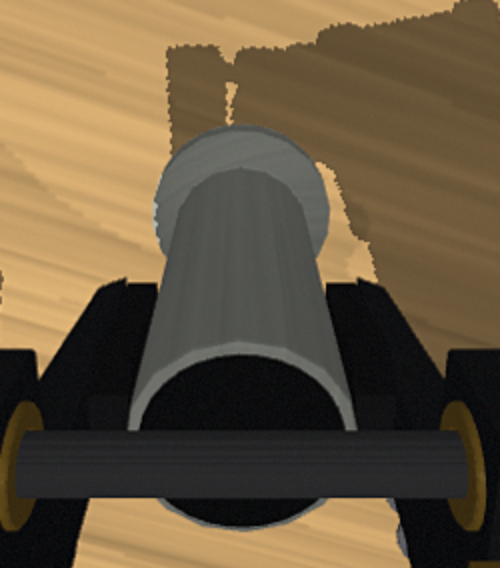

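The wrist view shows the nozzle upright in the jaws, centred in jaw direction at about column 251. Its axis is about 3 mm ahead of the TCP in tool x. Next I'll measure the socket centre from the rim edges.

```bash
python3 - <<'E'
from h import *
from scipy.ndimage import map_coordinates
th=np.linspace(0,2*np.pi,180,endpoint=False)
def score(n,G,x,y,circ):
    s=0
    for r,z in circ:
        pts=np.array([proj_(n,[x+r*np.cos(t),y+r*np.sin(t),z]) for t in th]); s+=map_coordinates(G,[pts[:,1],pts[:,0]],order=1).mean()
    return s
C={n:(calibration(n)) for n in('top','scene')}
def proj_(n,p):
    c=C[n];q=c['camera_from_world']@[*p,1];return c['fx']*q[0]/q[2]+c['cx'],c['fy']*q[1]/q[2]+c['cy']
for f,n in(('t3','top'),('s3','scene')):
    g=cv2.GaussianBlur(cv2.imread(f'pics/{f}.png').astype(np.float32),(0,0),.8)
    G=sum(np.hypot(cv2.Sobel(g[:,:,k],cv2.CV_32F,1,0),cv2.Sobel(g[:,:,k],cv2.CV_32F,0,1)) for k in range(3))
    for name,circ in(('rim',[(46,72),(38,72)]),('out',[(46,72)]),('in',[(38,72)])):
        S=[(score(n,G,x,y,circ),x,y) for x in range(598,626,2) for y in range(-242,-214,2)]
        S.sort(reverse=True);print(n,name,np.array(S[:4]))
# nozzle top ring rows in wrist for dx
s=dict(ee_pos=[624.1,226.1,222.5],orientation=[-179.98,.58,18.82]);ex=np.array([.9465,.3226,0])
T=np.array([624.1,226.1,257.6])
for dx in(0,1.5,3,4.5):
    print(dx,proj('wrist',T+(dx+21)*ex,s)[1],proj('wrist',T+(dx-21)*ex,s)[1],'band',proj('wrist',T+(dx+30)*ex-[0,0,110],s)[1],'obs 271 363.5 162.5')
E
```

```text
top rim [[ 999.98  606.   -218.  ]
 [ 989.65  604.   -216.  ]
 [ 980.23  598.   -216.  ]
 [ 971.15  604.   -218.  ]]
top out [[ 712.47  602.   -216.  ]
 [ 712.28  600.   -216.  ]
 [ 670.68  604.   -216.  ]
 [ 654.93  598.   -216.  ]]
top in [[ 450.14  612.   -216.  ]
 [ 443.2   610.   -216.  ]
 [ 442.3   612.   -218.  ]
 [ 437.89  604.   -224.  ]]
scene rim [[ 806.9   614.   -222.  ]
 [ 805.05  612.   -222.  ]
 [ 799.94  614.   -220.  ]
 [ 799.57  612.   -224.  ]]
scene out [[ 427.98  614.   -220.  ]
 [ 424.02  614.   -218.  ]
 [ 423.83  616.   -218.  ]
 [ 423.55  616.   -220.  ]]
scene in [[ 403.75  612.   -226.  ]
 [ 400.51  612.   -224.  ]
 [ 399.05  610.   -226.  ]
 [ 398.39  614.   -226.  ]]
0 275.08413194869024 370.6531905926847 band 168.04668712185472 obs 271 363.5 162.5
1.5 271.237716275692 367.5993307741438 band 165.78761845436557 obs 271 363.5 162.5
3 267.3574818556991 364.5215634032535 band 163.51817259189554 obs 271 363.5 162.5
4.5 263.4429807036867 361.41960663153407 band 161.2382778672495 obs 271 363.5 162.5
```

```bash
python3 - <<'E'
from h import *
f=lambda x,y:hit('top',278+(x-400+.5)/4-.5,135+(y+.5)/4-.5,5)
for L in(((700,98),(738,308)),((702,111),(735,292))):
    a,b=[f(*p) for p in L];print(a,b,(a+b)/2,np.linalg.norm(a-b))
a,b,c=f(702,111),f(627,213),f(735,292);print(np.linalg.norm(a-b),np.linalg.norm(b-c))
g=lambda x,y:hit('scene',161+(x+.5)/4-.5,119+(y+.5)/4-.5,5)
print('scene front screws',g(78,228),g(192,228))
m=(g(78,228)+g(192,228))/2;d=g(192,228)-g(78,228);n=np.array([d[1],-d[0]])/np.linalg.norm(d[:2]);print(np.linalg.norm(d),m[:2]+n*np.linalg.norm(d)/2,m[:2]-n*np.linalg.norm(d)/2)
s=state();print(s['time'],s['ee_pos'])
E
```

```text
[ 687.39 -213.11    5.  ] [ 537.79 -240.88    5.  ] [ 612.59 -226.99    5.  ] 152.16083259826587
[ 677.87 -214.62    5.  ] [ 548.89 -238.75    5.  ] [ 613.38 -226.68    5.  ] 131.21618568072347
93.27008740425035 91.93384930123929
scene front screws [ 677.91 -209.27    5.  ] [ 601.03 -158.93    5.  ]
91.8982192840105 [ 664.64 -145.66] [ 614.3  -222.54]
10.05 [624.69 226.39 223.41]
```

```bash
python3 -m inch '[-0.6,1.5,0,0,0,0,-1.6,4.3,0,0,0,0,-2.7,7.2,0,0,0,0,-3.8,10,0,0,0,0,-4.9,13,0,0,0,0,-6,16,0,0,0,0,-7.1,19,0,0,0,0,-8.2,22,0,0,0,0]'; python3 -m inch '[-1.1,3,0,0,0,0,-2.2,6,0,0,0,0,-3.3,9,0,0,0,0,-4.4,12,0,0,0,0,-5.4,14.5,0,0,0,0,-6.2,16.5,0,0,0,0,-6.6,17.5,0,0,0,0,-6.6,17.5,0,0,0,0]';python3 -m inch '[0,0,0,0,0,0,0,0,0,0,0,0]'
```

```text
time: 10.85
ee_pos: [617.3, -11.2, 223.8]
orientation: [-180.0, 0.5, 18.8]
ft_force: [0.7, 0.8, -3.2]
finger_gap: 41.4
time: 11.65
ee_pos: [610.1, -200.8, 224.1]
orientation: [180.0, 0.6, 18.6]
ft_force: [0.1, -0.6, -3.0]
finger_gap: 40.9
time: 11.85
ee_pos: [610.2, -199.4, 224.0]
orientation: [-180.0, 0.6, 18.7]
ft_force: [0.0, -0.1, -3.2]
finger_gap: 40.9
```

```bash
python3 -m inch '[-0.3,1,0,0,0,0,-0.6,2,0,0,0,0,-0.8,2.5,0,0,0,0,-0.8,2.5,1.5,0,0,0,-0.8,2.5,3,0,0,0,-0.8,2.5,3.8,0,0,0,-0.8,2.5,4,0,0,0,-0.8,2.5,4,0,0,0]';python3 -m inch '[0,0,0,0,0,0,0,0,0,0,0,0]'
python3 - <<'E'
from h import *
s=state();a=grab_frame('scene');t=grab_frame('top');w=grab_frame('wrist');print(s['ee_pos'],s['orientation'],s['ft_force'],s['finger_gap'])
cv2.imwrite('pics/w5.png',w[:,:,::-1]);cv2.imwrite('pics/s5.png',a[:,:,::-1]);cv2.imwrite('pics/t5.png',t[:,:,::-1])
p=[613,-225,90];u=proj('scene',p).astype(int);print(u)
W=w[100:340,100:400,::-1];c=crop(a[:,:,::-1],*u,40,6)[:480]
cv2.imwrite('pics/c5.png',np.hstack([c,cv2.resize(W[:,:160*2],None,fx=1,fy=2)[:480]]))
E
```

```text
time: 12.65
ee_pos: [610.0, -225.3, 183.3]
orientation: [-179.9, 0.6, 18.7]
ft_force: [0.1, -0.4, -1.7]
finger_gap: 41.0
time: 12.85
ee_pos: [610.4, -225.2, 183.9]
orientation: [-180.0, 0.6, 18.7]
ft_force: [-0.3, -1.0, -2.4]
finger_gap: 41.3
[ 610.36 -225.24  183.87] [-179.97    0.6    18.69] [-0.29 -1.01 -2.38] 41.31567074595335
[193 145]
```

View pics/c5.png

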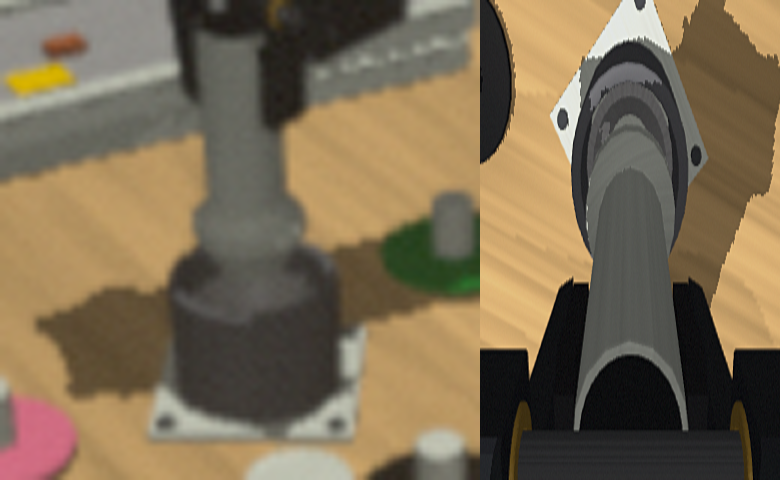

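```bash
python3 - <<'E'
from h import *
f=lambda q:(q-[153,105]+.5)*6-.5
for p in([613,-225,72],[613,-225,104],[613,-225,150],[613,-225,5]):print(p,f(proj('scene',p)))
s=dict(ee_pos=[610.4,-225.2,183.9],orientation=[-179.97,.6,18.7])
g=lambda p:(proj('wrist',p,s)-100)*[1,2]+[480,0]
ex=np.array([.947,.32,0]);ey=np.array([.32,-.947,0]);c=np.array([613,-225,72.])
for r in(46,38):print(r,g(c+r*ex),g(c-r*ey),g(c+r*ey))
n=np.array([612.8,-224.4,79]);print('band',g(n+[0,0,21]-30*ey),g(n+[0,0,21]+30*ey),g(n+[0,0,30]+30*ex))
E
```

```text
[613, -225, 72] [250.14 272.69]
[613, -225, 104] [246.33 221.01]
[613, -225, 150] [240.66 144.08]
[613, -225, 5] [257.77 376.29]
46 [632.54  61.79] [573.46 180.65] [691.41 180.66]
38 [632.52  83.5 ] [583.72 180.65] [681.15 180.66]
band [588.85 205.86] [674.62 205.87] [631.82 128.41]
```

```bash
python3 - <<'E'
from h import *
s=dict(ee_pos=[610.4,-225.2,183.9],orientation=[-179.97,.6,18.7])
w=cv2.imread('pics/w5.png');k=4;c=cv2.resize(w[90:235,160:345],None,fx=k,fy=k,interpolation=cv2.INTER_CUBIC)
th=np.linspace(0,2*np.pi,60)
def ring(x,y,z,r,col):
    p=np.array([proj('wrist',[x+r*np.cos(t),y+r*np.sin(t),z],s) for t in th]);p=((p-[160,90]+.5)*k).astype(np.int32)
    cv2.polylines(c,[p],True,col,1)
ring(613,-225,72,46,(0,0,255));ring(613,-225,72,38,(0,255,255));ring(612.8,-224.4,109,30,(0,255,0));ring(613,-225,5,46,(255,0,0))
cv2.imwrite('pics/c6.png',c)
E
```

```text
(no output)
```

View pics/c6.png

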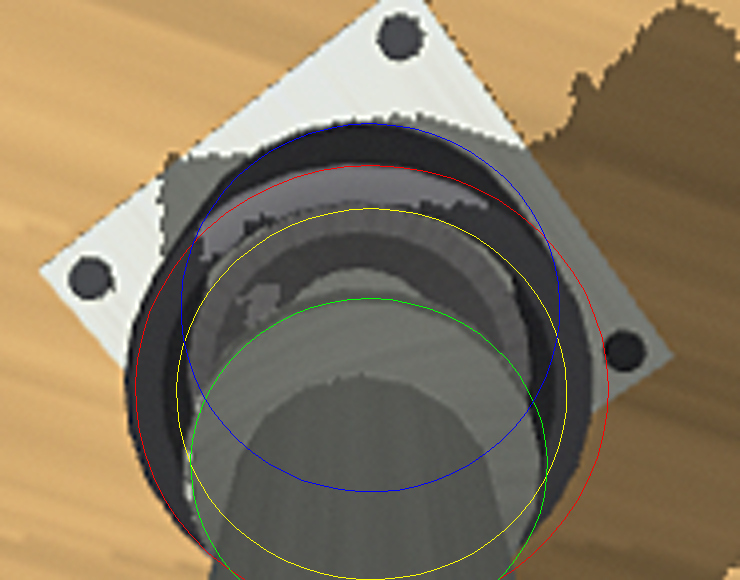

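The overlay shows the rim and base matching along tool x. In jaw direction the socket centre sits about 1.7 mm toward −y relative to the nozzle, so I'll correct that and then lower while watching the force.

```bash
python3 -m inch '[0,-0.15,0,0,0,0,0,-0.15,0.4,0,0,0,0,-0.15,0.8,0,0,0,0,-0.15,1.2,0,0,0,0,-0.15,1.5,0,0,0,0,-0.15,1.5,0,0,0]';python3 -m inch '[0,0,0.3,0,0,0,0,0,0.6,0,0,0,0,0,0.9,0,0,0,0,0,1,0,0,0,0,0,1,0,0,0]'
```

```text
time: 13.6
ee_pos: [609.2, -223.9, 168.0]
orientation: [-179.9, 0.7, 18.7]
ft_force: [-0.2, 0.2, -3.3]
finger_gap: 41.1
time: 14.1
ee_pos: [609.0, -223.9, 157.8]
orientation: [-179.9, 0.7, 18.7]
ft_force: [-0.4, -0.5, -3.2]
finger_gap: 41.3
```

```bash
python3 -m inch '[0.05,0,0.2,0,0,0,0.05,0,0.4,0,0,0,0.05,0,0.5,0,0,0,0.05,0,0.5,0,0,0]';python3 -m inch '[0,0,0.2,0,0,0,0,0,0.4,0,0,0,0,0,0.4,0,0,0]'
```

```text
time: 14.5
ee_pos: [609.2, -223.7, 152.5]
orientation: [-179.9, 0.7, 18.7]
ft_force: [-0.5, -0.0, -3.3]
finger_gap: 41.2
time: 14.8
ee_pos: [608.9, -223.7, 148.1]
orientation: [-179.9, 0.7, 18.7]
ft_force: [-0.3, 0.2, -3.1]
finger_gap: 41.0
```

```bash
python3 -m inch '[0,0,0.15,0,0,0,0,0,0.3,0,0,0,0,0,0.3,0,0,0]';
```

```text
time: 15.1
ee_pos: [609.1, -223.7, 145.1]
orientation: [-179.9, 0.7, 18.7]
ft_force: [0.7, -0.3, -2.7]
finger_gap: 41.3
```

```bash
python3 -m inch '[0,0,0.15,0,0,0,0,0,0.3,0,0,0,0,0,0.3,0,0,0]';python3 -m inch '[0,0,0.1,0,0,0,0,0,0.2,0,0,0,0,0,0.2,0,0,0]'
```

```text
time: 15.4
ee_pos: [610.0, -224.0, 142.6]
orientation: [-180.0, 0.6, 18.7]
ft_force: [2.1, -2.1, -2.3]
finger_gap: 41.3
time: 15.7
ee_pos: [610.5, -224.3, 141.0]
orientation: [180.0, 0.5, 18.7]
ft_force: [2.3, -0.5, 1.1]
finger_gap: 41.2
```

The cone is touching the collar wall, so I'll let go and let it drop and centre itself.

```bash
python3 -m inch '[0,0,0,0,0,0,0,0,0,0,0,0,0,0,0,0,0,0,0,0,0,0,0,0,0,0,0,0,0,0]' 80; python3 -m inch '[0,0,-2,0,0,0,0,0,-5,0,0,0,0,0,-7.5,0,0,0,0,0,-7.5,0,0,0,0,0,-7.5,0,0,0]'
python3 - <<'E'
from h import *
s=state();w=grab_frame('wrist');a=grab_frame('scene');print(s['ee_pos'],s['orientation'],s['time'],s['ft_force'])
cv2.imwrite('pics/w7.png',w[:,:,::-1]);cv2.imwrite('pics/s7.png',a[:,:,::-1])
# nozzle top: dark disc with bright ring ; estimate
g=cv2.cvtColor(w,cv2.COLOR_RGB2GRAY);R=g[120:310,190:310];m=((R<45)*255).astype(np.uint8)
n,l,st,ce=cv2.connectedComponentsWithStats(m)
for i in range(1,n):
    if st[i,4]>150:print(st[i]+[190,120,0,0,0],ce[i]+[190,120])
for z in(165,170,175):print(z,proj('wrist',[612.5,-225,z],s))
E
```

```text
time: 16.2
ee_pos: [610.3, -224.2, 140.8]
orientation: [180.0, 0.6, 18.7]
ft_force: [-0.1, 0.2, -0.9]
finger_gap: 70.6
time: 16.7
ee_pos: [611.0, -224.0, 215.9]
orientation: [180.0, 0.5, 18.7]
ft_force: [1.0, 0.0, -0.3]
finger_gap: 70.4
[ 611.02 -223.98  215.95] [179.97   0.54  18.68] 16.7 [ 1.02  0.   -0.25]
[199 120  93  93 572] [243.11 135.55]
[271 140  24  67 326] [287.69 180.69]
[206 150  15  57 307] [212.35 182.85]
[ 219  202   64   59 2938] [250.51 230.92]
[ 214  266   70   44 1289] [249.95 288.31]
165 [254.16 224.34]
170 [254.26 227.82]
175 [254.35 231.47]
```

```bash
python3 - <<'E'
from h import *
s=dict(ee_pos=np.array([611.02,-223.98,215.95]),orientation=[179.97,.54,18.68])
R=Ro.from_euler('xyz',s['orientation'],degrees=True).as_matrix()
for z in(168,173,176):
    p=hit('wrist',250.8,231.3,z,s);print(p,R.T@(p-s['ee_pos'])/10)
print(state()['ee_pos'])
w=cv2.imread('pics/w7.png')[80:330,130:370];a=cv2.imread('pics/s7.png')
u=proj('scene',[613,-225,120]).astype(int)
cv2.imwrite('pics/c7.png',np.hstack([cv2.resize(w,None,fx=1.6,fy=1.6),crop(a,*u,40,5)]))
E
```

```text
[ 608.81 -224.09  168.  ] [-0.17 -0.06  4.8 ]
[ 611.05 -223.33  173.  ] [ 0.06 -0.06  4.29]
[ 612.4  -222.87  176.  ] [ 0.2  -0.06  3.99]
[ 610.17 -223.77  214.52]
```

View pics/c7.png

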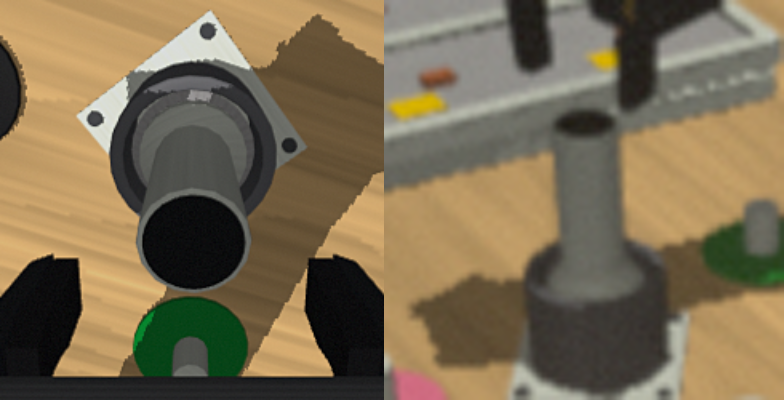

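The nozzle stands upright, and its 60 mm band is seated in the collar inside the tube. I'll close the fingers and approach the top to press it.

```bash
python3 -m inch '[0.15,-0.06,0,0,0,0,0.15,-0.06,0,0,0,0,0.15,-0.06,0,0,0,0,0.15,-0.06,0,0,0,0,0.15,-0.06,0,0,0,0,0.15,-0.06,1,0,0,0,0.15,-0.06,2,0,0,0,0.15,-0.06,2,0,0,0]' 0 20; python3 -m inch '[0,0,0,0,0,0,0,0,0,0,0,0]'
```

```text
time: 17.6
ee_pos: [609.9, -222.4, 192.2]
orientation: [-179.8, 0.8, 18.7]
ft_force: [-0.4, 0.1, 0.6]
finger_gap: 8.5
time: 17.8
ee_pos: [609.6, -222.3, 191.9]
orientation: [-179.8, 0.9, 18.7]
ft_force: [0.0, -0.3, -0.3]
finger_gap: 0.4
```

```bash
python3 -m inch '[0,0,0.2,0,0,0,0,0,0.4,0,0,0,0,0,0.4,0,0,0]'; python3 -m inch '[0,0,0.1,0,0,0,0,0,0.2,0,0,0,0,0,0.2,0,0,0]'
```

```text
time: 18.1
ee_pos: [609.8, -222.4, 188.0]
orientation: [-179.8, 0.8, 18.7]
ft_force: [0.5, -1.0, 0.3]
finger_gap: 0.6
time: 18.4
ee_pos: [609.9, -222.4, 186.0]
orientation: [-179.8, 0.8, 18.7]
ft_force: [0.2, 0.7, 1.7]
finger_gap: 0.3
```

```bash
python3 -m inch '[0.05,0.1,-0.2,0,0,0,0.05,0.1,0,0,0,0,0.05,0.1,0.05,0,0,0,0.05,0.1,0.1,0,0,0,0.05,0.1,0.1,0,0,0]'; python3 -m inch '[0,0,0.05,0,0,0,0,0,0.1,0,0,0,0,0,0.1,0,0,0]'
```

```text
time: 18.9
ee_pos: [610.7, -223.2, 185.0]
orientation: [-179.8, 0.8, 18.7]
ft_force: [0.5, -1.3, 0.5]
finger_gap: 0.6
time: 19.2
ee_pos: [610.7, -223.2, 184.0]
orientation: [-179.8, 0.8, 18.7]
ft_force: [0.7, -0.4, 0.7]
finger_gap: 0.8
```

```bash
python3 -m inch '[0,0,0.05,0,0,0,0,0,0.1,0,0,0,0,0,0.1,0,0,0]'; python3 -m inch '[0,0,0.05,0,0,0,0,0,0.1,0,0,0,0,0,0.1,0,0,0]'
```

```text
time: 19.5
ee_pos: [610.7, -223.2, 182.9]
orientation: [-179.8, 0.8, 18.7]
ft_force: [1.3, -0.7, 1.4]
finger_gap: 0.6
time: 19.8
ee_pos: [610.6, -223.3, 181.8]
orientation: [-179.8, 0.8, 18.7]
ft_force: [0.9, -0.7, 2.0]
finger_gap: 0.4
```

```bash
python3 -m inch '[0,0,0.05,0,0,0,0,0,0.1,0,0,0,0,0,0.1,0,0,0]'; python3 -m inch '[0,0,0.05,0,0,0,0,0,0.1,0,0,0,0,0,0.15,0,0,0,0,0,0.2,0,0,0,0,0,0.2,0,0,0]'
```

```text
time: 20.1
ee_pos: [610.6, -223.2, 180.7]
orientation: [-179.8, 0.8, 18.7]
ft_force: [0.8, 0.2, 1.3]
finger_gap: 0.5
time: 20.6
ee_pos: [610.6, -223.2, 178.6]
orientation: [-179.8, 0.8, 18.7]
ft_force: [0.7, -0.4, 1.3]
finger_gap: 0.4
```

```bash
python3 -m inch '[0,0,0.05,0,0,0,0,0,0.1,0,0,0,0,0,0.15,0,0,0,0,0,0.15,0,0,0]'; python3 -m inch '[0,0,0.05,0,0,0,0,0,0.1,0,0,0,0,0,0.15,0,0,0,0,0,0.15,0,0,0]'; python3 -m inch '[0,0,0.05,0,0,0,0,0,0.1,0,0,0,0,0,0.15,0,0,0,0,0,0.15,0,0,0]'
python3 - <<'E'
from h import *
s=state();w=grab_frame('wrist');a=grab_frame('scene');cv2.imwrite('pics/w8.png',w[:,:,::-1]);cv2.imwrite('pics/s8.png',a[:,:,::-1])
b=cv2.imread('pics/s7.png')[:,:,::-1]
# vertical shift of nozzle tube between s7 and s8 : print column profile near tube
for n,i in(('s7',b),('s8',a)):
    print(n,i[115:150,193].mean(1).astype(int))
E
```

```text
time: 21.0
ee_pos: [610.5, -223.2, 177.0]
orientation: [-179.8, 0.8, 18.7]
ft_force: [0.7, -1.1, 1.8]
finger_gap: 0.4
time: 21.4
ee_pos: [610.4, -223.2, 175.4]
orientation: [-179.8, 0.8, 18.7]
ft_force: [1.3, -0.6, 1.3]
finger_gap: 0.4
time: 21.8
ee_pos: [610.7, -223.2, 174.4]
orientation: [-179.8, 0.8, 18.7]
ft_force: [-0.1, 0.1, 5.3]
finger_gap: 0.4
s7 [104 106 106  90  48  35  31  32  39  71 100 102 100 101 102  99  99 101
 101 101  99 101 102 100 102  99  99 101 101 100 100 101 102 102 105]
s8 [ 30  35  34  31  29  32  33  31  33  36  33  29  34  41  72  98 102  99
 101 101  98 102 100  98  98  98  99  99 102 103 101 103 101 101 102]
```

```bash
python3 - <<'E'
from h import *
c,M=cam('scene');d=M[:2,3]-[612,-224];d/=np.linalg.norm(d)
for z in range(150,186,4):print(z,proj('scene',[*(np.array([612,-224])+21*d),z]),end=' ')
print()
a=cv2.imread('pics/s8.png')
for col in(190,193,196,199):print(col,a[110:140,col].mean(1).astype(int), cv2.imread('pics/s7.png')[110:140,col].mean(1).astype(int))
print(state()['ft_force'],state()['ee_pos'])
E
```

```text
150 [193.37 131.88] 154 [193.28 130.73] 158 [193.2  129.57] 162 [193.11 128.42] 166 [193.03 127.25] 170 [192.94 126.09] 174 [192.86 124.92] 178 [192.77 123.74] 182 [192.69 122.56] 
190 [33 34 33 31 30 29 31 29 32 33 34 33 34 34 32 35 32 32 56 84 95 98 95 98
 96 97 96 97 96 98] [144 146 153 164 161 135 108 106  93  61  39  28  31  43  74  96  98 100
 100  99  98  98  97  98  97  97  99  98 100  98]
193 [ 43  36  32  32  36  30  35  34  31  29  32  33  31  33  36  33  29  34
  41  72  98 102  99 101 101  98 102 100  98  98] [141 146 160 170 145 104 106 106  90  48  35  31  32  39  71 100 102 100
 101 102  99  99 101 101 101  99 101 102 100 102]
196 [41 31 33 26 30 27 33 33 32 30 33 31 29 34 32 31 30 36 60 87 95 96 97 95
 97 96 96 96 97 98] [140 151 171 156 118 104 108 107  97  66  38  29  32  52  79  94  95  97
  96  97  98  96  96  95  97  96  94  96  96  98]
199 [60 69 82 73 67 69 67 65 68 69 67 70 68 65 71 82 81 89 95 94 92 89 91 90
 86 88 90 90 92 89] [102 113 112  88  77  80  82  92 107 117  95  82  83  86  91  94  93  92
  95  94  93  89  92  89  88  86  88  89  87  87]
[0.08 0.17 5.81] [ 610.74 -223.23  174.41]
```

The nozzle top has come down from about z 176 to 160.5, roughly 15 mm, and the force is now rising, so this may be the stop. I'll probe it.

```bash
python3 -m inch '[0,0,0.05,0,0,0,0,0,0.1,0,0,0,0,0,0.1,0,0,0]'
```

```text
time: 22.2
ee_pos: [611.2, -223.3, 174.3]
orientation: [-179.9, 0.8, 18.7]
ft_force: [-0.4, 0.5, 7.8]
finger_gap: 0.3
```

```bash
python3 -m inch '[0,0,0.1,0,0,0,0,0,0.15,0,0,0,0,0,0.15,0,0,0,0,0,0.15,0,0,0]'
```

```text
time: 22.6
ee_pos: [611.7, -223.3, 174.3]
orientation: [-179.9, 0.7, 18.7]
ft_force: [-2.2, 1.1, 10.7]
finger_gap: 0.5
```

```bash
python3 -m inch '[-0.05,0,0.1,0,0,0,-0.05,0,0.15,0,0,0,-0.05,0,0.2,0,0,0,-0.05,0,0.2,0,0,0,-0.05,0,0.2,0,0,0,-0.05,0,0.2,0,0,0]'
```

```text
time: 23.2
ee_pos: [611.9, -223.5, 174.3]
orientation: [-180.0, 0.6, 18.7]
ft_force: [-2.1, 0.9, 14.1]
finger_gap: 0.7
```

```bash
python3 -m inch '[-0.05,0,0.15,0,0,0,-0.05,0,0.21,0,0,0,-0.05,0,0.21,0,0,0,-0.05,0,0.21,0,0,0,-0.05,0,0.21,0,0,0,-0.05,0,0.21,0,0,0]'; python3 -m inch '[0,0,-0.3,0,0,0,0,0,-1,0,0,0,0,0,-3,0,0,0,0,0,-6,0,0,0,0,0,-8,0,0,0,0,0,-8,0,0,0,0,0,-8,0,0,0,0,0,-8,0,0,0]'
python3 - <<'E'
from h import *
s=state();w=grab_frame('wrist');a=grab_frame('scene');t=grab_frame('top');cv2.imwrite('pics/w9.png',w[:,:,::-1]);cv2.imwrite('pics/s9.png',a[:,:,::-1]);cv2.imwrite('pics/t9.png',t[:,:,::-1])
for col in(190,193,196):print(col,a[115:140,col].mean(1).astype(int))
g=cv2.cvtColor(w,cv2.COLOR_RGB2GRAY)[120:310,190:310];n,l,st,ce=cv2.connectedComponentsWithStats(((g<45)*255).astype(np.uint8))
for i in range(1,n):
    if st[i,4]>500:print(st[i]+[190,120,0,0,0],ce[i]+[190,120],hit('wrist',*(ce[i]+[190.3,120.4]),160.4,s))
print(s['ee_pos'],s['ft_force'],s['time'])
# cap and bystanders: difference to earlier frames
for f,name,pts in(('s3',a,dict(cap=[590,-68,30],can=[721,24,60],green=[452,-274,20])),('s0',a,dict(can=[721,24,60],bin=[437,374,30],reel=[428,27,20]))):
    o=cv2.imread(f'pics/{f}.png')[:,:,::-1].astype(int)
    for k,p in pts.items():
        u,v=proj('scene',p).astype(int);d=np.abs(o[v-22:v+22,u-22:u+22]-a[v-22:v+22,u-22:u+22]);print(f,k,d.mean(),(d.max(2)>40).sum())
E
```

```text
time: 23.8
ee_pos: [612.1, -223.5, 174.2]
orientation: [180.0, 0.5, 18.7]
ft_force: [-3.7, 2.2, 14.4]
finger_gap: 0.7
time: 24.6
ee_pos: [611.8, -223.1, 252.6]
orientation: [-179.9, 0.6, 18.7]
ft_force: [0.3, -0.8, -0.6]
finger_gap: 0.4
190 [134 108 105 105 108 114 119 106  92  57  34  31  34  45  73  96  97  98
 100  96  97  95  95  98  95]
193 [105 104 104 104 102 101 104 103  86  40  33  29  32  41  76 101 104 103
 101 104 103 101 102 101 101]
196 [106 108 107 103 100  96  99 106  91  52  36  30  51 105 133 107 109 110
 110 110 110 110 109 108 110]
[206 120  83  78 677] [230.78 152.72] [ 641.4  -197.96  160.4 ]
[ 227  176   51   48 1896] [252.11 199.68] [ 613.46 -223.    160.4 ]
[ 190  239  120   71 6333] [249.87 279.93] [ 548.93 -243.06  160.4 ]
[ 611.83 -223.07  252.61] [ 0.29 -0.78 -0.61] 24.6
s3 cap 7.140151515151516 0
s3 can 7.207300275482094 0
s3 green 20.864325068870524 481
s0 can 11.24931129476584 180
s0 bin 2.837465564738292 0
s0 reel 3.18853305785124 0
```

```bash
python3 - <<'E'
from h import *
from scipy.ndimage import gaussian_filter1d as gf
for f,rows in(('s9',range(131,149,3)),):
    a=cv2.imread(f'pics/{f}.png').astype(float)
    for r in rows:
        g=gf(a[r,170:218].sum(1),1.0) if 0 else gf(a[r,170:218].mean(1),.8);d=np.abs(np.gradient(g))
        L=np.argmax(d[8:22])+8;Rr=np.argmax(d[24:40])+24
        c=lambda i:(d[i-1:i+2]*np.arange(i-1,i+2)).sum()/d[i-1:i+2].sum()+170
        print(r,c(L),c(Rr),(c(L)+c(Rr))/2)
for z in(155,90):print(proj('scene',[613,-224,z]))
E
```

```text
131 186.19442954093017 200.0922511679474 193.1433403544388
134 186.12719455308397 200.13020366581844 193.1286991094512
137 186.80977524899015 200.18388460066058 193.49682992482536
140 186.9147435722831 200.898837539652 193.90679055596755
143 187.0503434747279 201.0027784791538 194.02656097694086
146 184.8032077710803 200.0215160499137 192.412361910497
[192.74 127.3 ]
[194.07 145.35]
```

```bash
python3 - <<'E'
from rig import *
print(state()['time'],finish_job())
E
```

```text
the job is handed in; nothing more can be done
24.75 None
```

I did every step of the task and handed the job in at 24.75 s of robot time. `finish_job()` gives no verdict, so the result below rests on my own checks.

**What I did**
- **Cap:** I lifted the black cap off the socket and set it upright on the bench about 160 mm away.
- **Nozzle:** I gripped the nozzle by its tube, lowered it until the cone touched the collar wall, and let go so that it centred itself.
- **Press:** I pressed on the flat top with closed fingertips. The nozzle slid down about 15 mm with little force, then did not move as I pushed up to 14.4 N. I backed off and left the arm clear of everything.

**Last checks**
- **Nozzle:** it stayed down after release, and the tilt of its edges in the scene picture matches vertical.
- **Cap, can, bin and reel:** the cap, bin and reel showed no change in the pictures. For the can, the first comparison showed some changed pixels, which I put down to the cap now standing behind it. The comparison after the cap was placed showed none.

**What disagreed or fell short**
- **Push:** my highest reading was 14.4 N, just under the 15 N asked for.
- **Cameras:** the top and scene cameras differed by about 4 mm in y. The wrist view settled the nozzle-to-socket offset.
- **First nozzle grip:** I took the pose while the arm was still settling. The jaws closed about 9 mm off and slid the nozzle along the bench, but it stayed upright.
- **Side force:** there was a side force of up to about 4 N at the fingertips during the press.

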